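Snap the roll box shut

ROBOT

A 7-joint arm with a two-finger parallel gripper is mounted at the origin on the work surface. World frame = base frame: x ahead of the robot, y to its left, z up, the work surface at z = 0. Lengths are in m, angles in rad, forces in N, time in s.
With the tool pointing down it reaches from about 0.425 to 0.8 m from the base axis. Payload 8.3 kg.
Tool frame: the origin (TCP) lies on the centre line of the jaws, within the pads' length; the fingertips stand 25 mm ahead of it and the grasp point (between the pads) lies 6 mm ahead of it; z points along the fingers, y is the line along which they close (so a half turn about z gives the same grasp; the last joint's range is limited). The gripper opens to 85 mm and grips with 20 to 120 N. Pads are 22 mm wide; open, the fingers measure 114 mm over their backs; the gripper's body (76 mm by 85 mm) begins 54 mm behind the grasp point. The pads swing forward as they close: fully open they stand 13 mm farther back than shut.
Start: joints at [-1.357, 0.383, 0.016, 1.37, -0.006, 1.388, -0.046], TCP at [0.171, 0.601, 0.256] pointing down, gripper open.
Joint ranges: [-2.95, 2.95], [-0.25, 2.06], [-1.52, 1.56], [0.18, 2.33], [-1.44, 4.58], [0.02, 2.06], [-3.01, 3.01]. Speed limits (rad/s): [2.39, 2.39, 3.01, 3.01, 3.14, 3.14, 3.14].

INTERFACE

Orientations are given as a unit quaternion [w, x, y, z].
In Python, from rig import get_state, viewer, bot, masks_of gives the robot as it stands. The module is installed in compiled form; this text tells all that it offers.
- The arm moves only by the tool play_rows, never from a script. Its argument "rows" is a list of rows, each an object of numbers: "x", "y", "z": the shift along the tool's x, y, z in mm; "rx", "ry", "rz": the turn, a rotation vector about the tool's x, y, z in rad; "hand": the closure in counts, from 0 (fully open) to 255 (shut). A call has exactly 5 rows; each row is the pose to reach, as a shift and turn from the pose commanded when the call began, along the tool's axes at that moment; what a row does not reach only later rows make up. A row lasts 1/10 s, in which the tool goes at most 50 mm and 8.59 degrees, less where a joint would pass 70% of its speed; a pose out of reach is approached as far as the arm can. A call with a gripper value outside its range is refused whole. The fingers move at their own pace and stop on an object; "grip_force" is the grip in N (left out, the last holds). Time passes only in rows, so rows that repeat a pose let the fingers close, or fill a call up. It gives the time, the measured TCP pose, the force, the opening and the grip force at its end, in the units of the state.
- get_state(): the state, without advancing time (a new reading comes with each control period).
- viewer.grab_frame(name): name is "scene" or "top" or "wrist"; returns the picture (384x512x3 uint8, red, green, blue); there is no depth.
- viewer.calibration(name): a dict with "fx", "fy", "cx", "cy" (pixels), "R" (3x3) and "t" (3): a world point X has camera coordinates R X + t. Camera axes: x right, y down, z forward; pixel columns grow to the right and rows downward; lengths in m; the calibration is good to about 2 mm. A picture is of the moment at which its call begins: read the wrist's pose just before it. calibration takes no time and is no camera call; for the wrist camera it gives the pose at the moment of the call.
- bot.job_done(): hands the job in; it is judged then, once.
Trained networks look in the newest picture that a camera, given by its name, has taken for a name from the list of things; names that differ only in an ending like _2 or _b are one class to them, and where a whole thing is asked for, a point or a joint stands for the part that bears it (a point fixed in the world has none). Each returns a list of dicts, best first, with "p" (0 to 1); they miss things now and then, are a little off and sometimes report something else, mostly with a low value. They report only what shows in the picture. A call takes as long as a camera call.
- masks_of(camera, name): "mask" (384x512 bool, what is visible of it) and "extent" ([centre column, centre row, width, height] in pixels, round what is visible of it).
The state is a dict: "time": time; "joints": joint angles; "joint_velocities": joint speeds; "effort": joint torques, N m; "eef_pos": TCP position; "ee_rot": TCP orientation; "contact_force": force on the tool from outside, world axes, zero at the start; "ft_torque": the same for the moment, N m; "grip_width": opening from 0.0 (shut) to 1.0 (fully open); "grasp_force": force on a finger pad.
Only numpy, scipy, OpenCV 4.12 (cv2) and the standard library are available. Lean on these libraries where they do the work, as an engineer would, in place of code of your own. Each camera call takes 0.05 s, during which the arm holds its last target. There are 200 camera calls.

TASK

Press down the four raised rim sections of the larger snap-lid box, one after another, until every one has clicked shut level with the lid. Only press with the fingertips: do not pick the box up or shove it out of place, and leave the smaller box's lid open and everything else where it stands.

Things in the scene. Friction and masses are not known exactly. Their poses are not given: they have to be found in the camera images.
- box: LARGER snap-lid box: clear plastic, white lid. Lid 150 (x) by 220 (y) mm, flat lid top 80 mm above the origin (centre of underside; x to its back, away from the robot, y to its left). Loose, about 2 to 3 kg. Lid: fixed flat panel 70 by 140 mm, fixed 40 mm square corners, and between these four rim sections 40 mm wide, hinged at the panel; front and back 136 mm long, left and right 66 mm.
- box_front (a joint): Hinge of the rim section on the front (-x) side of the larger box, rad: 0 = standing open, outer edge 11.8 mm above the flat lid top; 0.30 = shut, level with the lid top. It snaps: it springs back to 0 if let go before about half way (0.15), past that it snaps to 0.30 by itself and stays. Takes about 9 N pressed down at its press point.
- box_back (a joint): Hinge of the rim section on the back (+x) side of the larger box, rad: 0 = standing open, outer edge 11.8 mm above the flat lid top; 0.30 = shut, level with the lid top. It snaps: it springs back to 0 if let go before about half way (0.15), past that it snaps to 0.30 by itself and stays. Takes about 9 N pressed down at its press point.
- box_left (a joint): Hinge of the rim section on the left (+y) side of the larger box, rad: 0 = standing open, outer edge 11.8 mm above the flat lid top; 0.30 = shut, level with the lid top. It snaps: it springs back to 0 if let go before about half way (0.15), past that it snaps to 0.30 by itself and stays. Takes about 9 N pressed down at its press point.
- box_right (a joint): Hinge of the rim section on the right (-y) side of the larger box, rad: 0 = standing open, outer edge 11.8 mm above the flat lid top; 0.30 = shut, level with the lid top. It snaps: it springs back to 0 if let go before about half way (0.15), past that it snaps to 0.30 by itself and stays. Takes about 9 N pressed down at its press point.
- box_front_press (a point): Press point of the larger box's front rim section: on its upper face, middle of its length, 14 mm in from its outer edge (26 mm from the hinge). It moves with the section: 7.7 mm above the flat lid top when open, at lid top height (80 mm above the table) when shut.
- box_back_press (a point): Press point of the larger box's back rim section: on its upper face, middle of its length, 14 mm in from its outer edge (26 mm from the hinge). It moves with the section: 7.7 mm above the flat lid top when open, at lid top height (80 mm above the table) when shut.
- box_left_press (a point): Press point of the larger box's left rim section: on its upper face, middle of its length, 14 mm in from its outer edge (26 mm from the hinge). It moves with the section: 7.7 mm above the flat lid top when open, at lid top height (80 mm above the table) when shut.
- box_right_press (a point): Press point of the larger box's right rim section: on its upper face, middle of its length, 14 mm in from its outer edge (26 mm from the hinge). It moves with the section: 7.7 mm above the flat lid top when open, at lid top height (80 mm above the table) when shut.
- smallbox: The SMALLER snap-lid box, same make, lid also open: 110 (x) by 130 (y) mm, flat lid top 55 mm above the origin, rim sections 32 mm wide. Origin: centre of its underside. Loose, to be left alone.
- smallbox_front (a joint): Hinge of the rim section on the front (-x) side of the smaller box, rad: 0 = standing open, outer edge 9.5 mm above the flat lid top; 0.30 = shut, level with the lid top. It springs back up if let go. To be left at 0.
- smallbox_back (a joint): Hinge of the rim section on the back (+x) side of the smaller box, rad: 0 = standing open, outer edge 9.5 mm above the flat lid top; 0.30 = shut, level with the lid top. It springs back up if let go. To be left at 0.
- smallbox_left (a joint): Hinge of the rim section on the left (+y) side of the smaller box, rad: 0 = standing open, outer edge 9.5 mm above the flat lid top; 0.30 = shut, level with the lid top. It springs back up if let go. To be left at 0.
- smallbox_right (a joint): Hinge of the rim section on the right (-y) side of the smaller box, rad: 0 = standing open, outer edge 9.5 mm above the flat lid top; 0.30 = shut, level with the lid top. It springs back up if let go. To be left at 0.
- loaf_a: Tin loaf, 85 by 190 by 100 mm high, standing behind the larger box (its long side along the box's y, about 30 mm off the lid). Origin: centre of its underside. Loose bystander.
- loaf_b: Shorter tin loaf, 85 by 160 by 100 mm high. Origin: centre of its underside. Loose bystander.
- jar: Closed jar, 60 mm across, 95 mm high, standing just in front of the larger box. Origin: centre of its underside. Loose bystander.
- scraper: Dough scraper lying flat, 100 by 120 by 12 mm. Origin: centre of its underside. Loose bystander.
- brush: Bench brush lying flat along its x. Origin: centre of its underside. Loose bystander.

How it is judged:
By the outcome, as a careful person would: the job done as asked, in the order asked, and still so for the second after the job is handed in, with the robot touching nothing.
It also fails if it takes over 53 s, if anything falls off the work surface, if the arm or the gripper's body presses on something with over 40 N, if the wrist force passes 120 N, or if a joint passes its speed limit or range.

## Working session

There is one attempt and no reset: what is moved stays moved. The work goes in short steps, Python scripts to look and compute and a tool call to move; the robot and the scene stay as the last step left them, time stands still between calls to the robot, and variables do not carry over. Pictures are saved under pics/ and viewed, at most 10 in all, crops included, and the job is handed in when it is done.

Besides the shell and the picture viewer there is one more tool, called in YAML: its name, and indented under it one key for each argument. play_rows: Moves the arm, as the interface text tells. Its arguments: {"type":"object","properties":{"rows":{"type":"array"},"grip_force":{"type":"number"}},"required":["rows"]}

```bash
mkdir -p pics
python3 - <<'E'
from rig import get_state, viewer, bot, masks_of
import cv2,numpy as np
s=get_state();print(s['time'],s['eef_pos'],s['ee_rot'],s['contact_force'],s['grip_width'])
for c in ['top','scene']:
    im=viewer.grab_frame(c);cv2.imwrite(f'pics/{c}0.png',im[:,:,::-1])
    k=viewer.calibration(c);print(c,{a:np.round(b,4).tolist() for a,b in k.items()})
    for n in ['box','smallbox','jar','loaf_a','box_front','box_back','box_left','box_right']:
        print(n,[(round(float(d['p']),2),np.round(d['extent']).tolist(),np.round(np.argwhere(d['mask']).mean(0)[::-1],1).tolist()) for d in masks_of(c,n)][:3])
print(get_state()['time'])
E
```

```text
0.0 [0.17065356 0.60075963 0.25528288] [-1.13491717e-04  1.37950924e-01  9.90438574e-01 -9.80174415e-04] [-0.43335937  0.46019955  0.68244924] 0.9979057392831499
top {'fx': 366.3231, 'fy': 366.3231, 'cx': 259.0576, 'cy': 192.4443, 'R': [[0.0235, -0.9996, -0.0172], [-0.9949, -0.0217, -0.0985], [0.098, 0.0195, -0.995]], 't': [-0.0176, 0.6017, 1.15]}
box [(0.93, [250.0, 215.0, 80.0, 57.0], [249.3, 215.2]), (0.7, [243.0, 234.0, 47.0, 16.0], [246.0, 233.5])]
smallbox [(0.93, [135.0, 238.0, 50.0, 44.0], [133.1, 240.7]), (0.7, [279.0, 219.0, 16.0, 22.0], [278.9, 219.6])]
jar [(0.78, [224.0, 255.0, 21.0, 22.0], [223.1, 254.8])]
loaf_a [(0.91, [390.0, 232.0, 62.0, 30.0], [390.2, 232.3]), (0.65, [255.0, 168.0, 61.0, 39.0], [251.8, 166.5])]
box_front [(0.97, [246.0, 233.0, 50.0, 18.0], [246.6, 233.4]), (0.49, [396.0, 193.0, 46.0, 40.0], [394.0, 193.4]), (0.29, [221.0, 211.0, 15.0, 22.0], [219.9, 210.0])]
box_back [(0.75, [253.0, 198.0, 47.0, 19.0], [252.6, 196.8])]
box_left []
box_right [(0.87, [279.0, 220.0, 20.0, 24.0], [278.7, 220.0])]
scene {'fx': 389.9627, 'fy': 389.9627, 'cx': 251.8388, 'cy': 194.0322, 'R': [[-0.8701, 0.4928, -0.0021], [0.3186, 0.5593, -0.7653], [-0.3759, -0.6665, -0.6437]], 't': [0.535, -0.1125, 1.4531]}
box [(0.84, [282.0, 208.0, 74.0, 74.0], [281.7, 206.3]), (0.65, [294.0, 217.0, 28.0, 10.0], [293.1, 216.1])]
smallbox [(0.69, [227.0, 134.0, 37.0, 42.0], [228.8, 135.8]), (0.63, [328.0, 206.0, 23.0, 34.0], [328.6, 206.1])]
jar [(0.57, [327.0, 205.0, 20.0, 34.0], [328.5, 206.5])]
loaf_a [(0.92, [226.0, 138.0, 37.0, 41.0], [228.8, 135.8]), (0.73, [237.0, 223.0, 46.0, 66.0], [236.1, 221.1])]
box_front [(0.97, [296.0, 193.0, 30.0, 30.0], [296.5, 191.8]), (0.16, [197.0, 152.0, 45.0, 24.0], [196.3, 150.3])]
box_back []
box_left [(0.59, [294.0, 217.0, 28.0, 18.0], [294.1, 216.0]), (0.16, [403.0, 287.0, 20.0, 19.0], [405.5, 286.1])]
box_right [(0.79, [270.0, 179.0, 23.0, 13.0], [268.4, 178.2])]
0.9
```

Run:
```python
import cv2
a=cv2.imread('pics/top0.png')[140:290,90:290];cv2.imwrite('pics/top0c.png',cv2.resize(a,None,fx=4,fy=4,interpolation=cv2.INTER_CUBIC))
```

```text
(no output)
```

View pics/top0c.png

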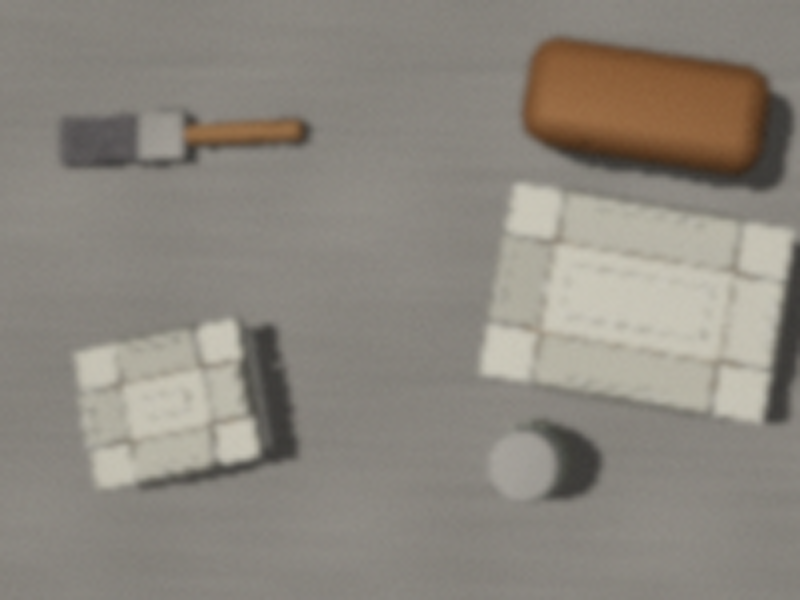

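View pics/scene0.png

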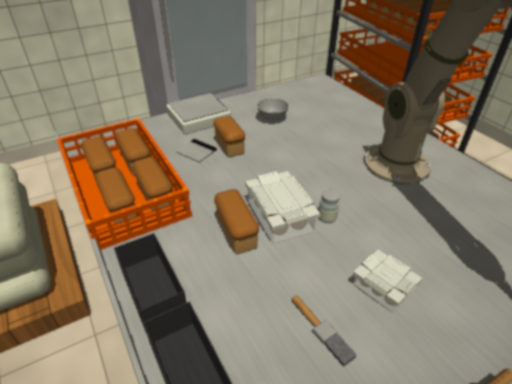

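The top view crop shows the larger box with its lid corners at (full px) about (218.8,185.8), (288.8,197), (283,245.5) and (210,234.5). The loaf stands right behind it, the jar in front, and the small box is at left, around (132,240). The scene view agrees.

```bash
cat > h.py <<'E'
import numpy as np
from rig import get_state, viewer
from scipy.optimize import least_squares
from scipy.spatial.transform import Rotation as R
def proj(k,X):
    c=np.asarray(X)@np.array(k['R']).T+np.array(k['t']);return np.c_[k['fx']*c[:,0]/c[:,2]+k['cx'],k['fy']*c[:,1]/c[:,2]+k['cy']]
def world(p,L):
    x,y,th=p;c,s=np.cos(th),np.sin(th);L=np.asarray(L,float)
    return np.c_[x+c*L[:,0]-s*L[:,1],y+s*L[:,0]+c*L[:,1],L[:,2]]
LID=[[.075,.11,.08],[.075,-.11,.08],[-.075,-.11,.08],[-.075,.11,.08]]
PR=dict(front=[-.061,0,.0877],back=[.061,0,.0877],left=[0,.096,.0877],right=[0,-.096,.0877])
def fit(k,px,L=LID,p0=(.55,0,0)):
    r=least_squares(lambda p:(proj(k,world(p,L))-px).ravel(),p0);return r.x,r.fun
def rot():
    q=get_state()['ee_rot'];return R.from_quat([q[1],q[2],q[3],q[0]])
E
python3 - <<'E'
from h import *
k=viewer.calibration('top')
px=np.array([[515,183],[795,228],[772,422],[480,378]])/4+[90,140]
p,f=fit(k,px);print(p,f.round(1))
for n,l in PR.items():print(n,world(p,[l]).round(4))
# jar / loaf at top height
Ri=np.array(k['R']);C=-Ri.T@np.array(k['t'])
for n,u,z in [('jar',(220.8,256),.095),('loaf',(251.5,166.5),.1)]:
    d=Ri.T@np.array([(u[0]-k['cx'])/k['fx'],(u[1]-k['cy'])/k['fy'],1]);print(n,C+d*(z-C[2])/d[2])
print(rot().as_matrix().round(3),get_state()['joints'])
E
```

```text
[ 0.52533696  0.02101549 -0.12829081] [-0.1  0.4  0.4 -0.2 -1.  -0.   0.7 -0.1]
front [[0.4648 0.0288 0.0877]]
back [[0.5858 0.0132 0.0877]]
left [[0.5376 0.1162 0.0877]]
right [[ 0.5131 -0.0742  0.0877]]
jar [0.40180885 0.10482428 0.095     ]
loaf [0.67396421 0.01957598 0.1       ]
[[-0.962  0.273 -0.   ]
 [ 0.273  0.962 -0.   ]
 [ 0.    -0.    -1.   ]] [-1.35689068  0.38340035  0.01639617  1.3701051  -0.00629165  1.38820854
 -0.04650862]
```

play_rows:
  rows:
    - {"x": -40, "y": -30, "hand": 255, "rz": -0.03}
    - {"x": -80, "y": -60, "hand": 255, "rz": -0.06}
    - {"x": -120, "y": -90, "hand": 255, "rz": -0.09}
    - {"x": -160, "y": -120, "hand": 255, "rz": -0.12}
    - {"x": -200, "y": -150, "hand": 255, "rz": -0.147}
  grip_force: 30

```text
validation failed for argument at $.ro...
```

play_rows:
  rows:
    - {"x": -40, "y": -30, "z": 0, "rx": 0, "ry": 0, "rz": -0.03, "hand": 255}
    - {"x": -80, "y": -60, "z": 0, "rx": 0, "ry": 0, "rz": -0.06, "hand": 255}
    - {"x": -120, "y": -90, "z": 0, "rx": 0, "ry": 0, "rz": -0.09, "hand": 255}
    - {"x": -160, "y": -120, "z": 0, "rx": 0, "ry": 0, "rz": -0.12, "hand": 255}
    - {"x": -200, "y": -150, "z": 0, "rx": 0, "ry": 0, "rz": -0.147, "hand": 255}
  grip_force: 30

```text
time: 1.4
eef_pos: [0.3231, 0.4005, 0.2565]
ee_rot: [0.0, 0.064, 0.998, 0.0]
contact_force: [1.4, -0.6, -0.8]
grip_width: 0.142
grasp_force: 0.0
```

play_rows:
  rows:
    - {"x": -25, "y": -39, "z": 0, "rx": 0, "ry": 0, "rz": 0, "hand": 255}
    - {"x": -50, "y": -78, "z": 0, "rx": 0, "ry": 0, "rz": 0, "hand": 255}
    - {"x": -75, "y": -117, "z": 0, "rx": 0, "ry": 0, "rz": 0, "hand": 255}
    - {"x": -100, "y": -156, "z": 0, "rx": 0, "ry": 0, "rz": 0, "hand": 255}
    - {"x": -125, "y": -195, "z": 0, "rx": 0, "ry": 0, "rz": 0, "hand": 255}

```text
time: 1.9
eef_pos: [0.4214, 0.1909, 0.2566]
ee_rot: [0.0, 0.065, 0.998, 0.0]
contact_force: [0.5, 0.5, 0.3]
grip_width: 0.002
grasp_force: 0.0
```

play_rows:
  rows:
    - {"x": -20, "y": -30, "z": 0, "rx": 0, "ry": 0, "rz": 0, "hand": 255}
    - {"x": -40, "y": -60, "z": 0, "rx": 0, "ry": 0, "rz": 0, "hand": 255}
    - {"x": -60, "y": -90, "z": 0, "rx": 0, "ry": 0, "rz": 0, "hand": 255}
    - {"x": -80, "y": -120, "z": 0, "rx": 0, "ry": 0, "rz": 0, "hand": 255}
    - {"x": -100, "y": -150, "z": 0, "rx": 0, "ry": 0, "rz": 0, "hand": 255}

```text
time: 2.4
eef_pos: [0.5011, 0.0297, 0.2566]
ee_rot: [0.0, 0.065, 0.998, 0.0]
contact_force: [0.4, 1.2, 0.3]
grip_width: -0.002
grasp_force: 0.0
```

Run:
```python
from h import *
import cv2
from rig import masks_of
s=get_state();print(s['time'],s['eef_pos'],s['ee_rot'],s['grip_width'],s['contact_force'])
k=viewer.calibration('wrist');im=viewer.grab_frame('wrist')[:,:,::-1].copy()
cv2.imwrite('pics/w0.png',im)
p=(.52533696,.02101549,-.12829081)
print('predicted',proj(k,world(p,LID)).round(1).tolist())
for n in ['box_front','box_back','box_left','box_right']:print(n,proj(k,world(p,[PR[n[4:]]])).round(),[(round(float(d['p']),2),np.round(d['extent']).tolist(),np.argwhere(d['mask']).mean(0)[::-1].round().tolist()) for d in masks_of('wrist',n)][:2])
```

```text
2.4 [0.50112029 0.02971512 0.25662637] [3.44669614e-04 6.47339402e-02 9.97902476e-01 2.15424238e-04] -0.002182413218006064 [0.38042607 1.24816774 0.29725814]
predicted [[334.4, 257.7], [160.4, 257.8], [145.6, 136.9], [347.6, 136.7]]
box_front [[246. 151.]] [(0.72, [504.0, 103.0, 17.0, 36.0], [504.0, 103.0])]
box_back [[247. 251.]] [(0.76, [248.0, 248.0, 109.0, 38.0], [246.0, 245.0])]
box_left [[330. 204.]] [(0.85, [326.0, 209.0, 37.0, 60.0], [326.0, 205.0]), (0.33, [488.0, 101.0, 39.0, 100.0], [493.0, 98.0])]
box_right [[163. 204.]] [(0.64, [170.0, 205.0, 37.0, 56.0], [171.0, 202.0])]
```

View pics/w0.png

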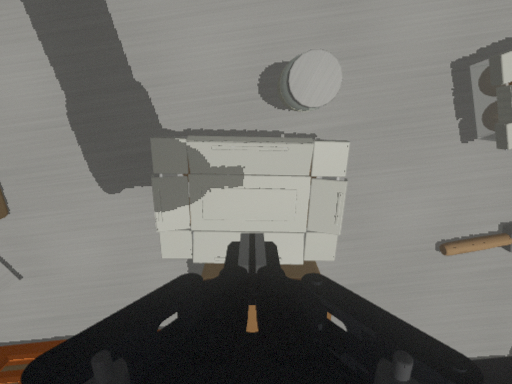

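The wrist view shows the lid corners at about (152,139), (349,141), (336,262) and (161,258), and the jar at (314,79) clear of the front section. This is close to the prediction, so I'll refit from these points.

Run:
```python
from h import *
k=viewer.calibration('wrist')
p,f=fit(k,np.array([[336,262],[161,258],[152,139],[349,141]]),p0=(.525,.021,-.128));print(p,f.round(1))
s=get_state();e=s['eef_pos'];r=rot()
p=(np.array(p)+[.5253,.021,-.1283])/2
for n,l in PR.items():
    w=world(p,[l])[0];print(n,w.round(4),'tool mm',(r.inv().apply(w-e)*1000).round(1))
```

```text
[ 0.52824084  0.02549003 -0.14582076] [-0.5 -0.4  0.8  1.  -2.4 -0.7  2.1  0.7]
front [0.4663 0.0316 0.0877] tool mm [ 33.8  -4.4 168.5]
back [0.5872 0.0149 0.0877] tool mm [-88.2  -5.3 168.5]
left [0.5399 0.1183 0.0877] tool mm [-27.9  91.1 168.5]
right [ 0.5137 -0.0719  0.0877] tool mm [ -26.5 -100.9  168.5]
```

play_rows:
  rows:
    - {"x": 17, "y": -2, "z": 30, "rx": 0, "ry": 0, "rz": 0, "hand": 255}
    - {"x": 34, "y": -4, "z": 65, "rx": 0, "ry": 0, "rz": 0, "hand": 255}
    - {"x": 34, "y": -4, "z": 100, "rx": 0, "ry": 0, "rz": 0, "hand": 255}
    - {"x": 34, "y": -4, "z": 120, "rx": 0, "ry": 0, "rz": 0, "hand": 255}
    - {"x": 34, "y": -4, "z": 128, "rx": 0, "ry": 0, "rz": 0, "hand": 255}

```text
time: 3.15
eef_pos: [0.4647, 0.0329, 0.1264]
ee_rot: [-0.002, 0.063, 0.998, -0.0]
contact_force: [-0.3, 0.7, 0.3]
grip_width: -0.001
grasp_force: 0.0
```

play_rows:
  rows:
    - {"x": 0, "y": 0, "z": 3, "rx": 0, "ry": 0, "rz": 0, "hand": 255}
    - {"x": 0, "y": 0, "z": 6, "rx": 0, "ry": 0, "rz": 0, "hand": 255}
    - {"x": 0, "y": 0, "z": 9, "rx": 0, "ry": 0, "rz": 0, "hand": 255}
    - {"x": 0, "y": 0, "z": 12, "rx": 0, "ry": 0, "rz": 0, "hand": 255}
    - {"x": 0, "y": 0, "z": 15, "rx": 0, "ry": 0, "rz": 0, "hand": 255}

```text
time: 3.65
eef_pos: [0.4668, 0.0317, 0.1138]
ee_rot: [0.0, 0.065, 0.998, 0.0]
contact_force: [-0.6, 0.3, 5.2]
grip_width: -0.0
grasp_force: 2.3
```

play_rows:
  rows:
    - {"x": 0, "y": 0, "z": 2, "rx": 0, "ry": 0, "rz": 0, "hand": 255}
    - {"x": 0, "y": 0, "z": 4, "rx": 0, "ry": 0, "rz": 0, "hand": 255}
    - {"x": 0, "y": 0, "z": 6, "rx": 0, "ry": 0, "rz": 0, "hand": 255}
    - {"x": 0, "y": 0, "z": 8, "rx": 0, "ry": 0, "rz": 0, "hand": 255}
    - {"x": 0, "y": 0, "z": 8, "rx": 0, "ry": 0, "rz": 0, "hand": 255}

```text
time: 4.15
eef_pos: [0.4664, 0.0314, 0.1051]
ee_rot: [-0.0, 0.065, 0.998, -0.0]
contact_force: [0.0, -0.2, 0.6]
grip_width: 0.001
grasp_force: 0.0
```

play_rows:
  rows:
    - {"x": 0, "y": 0, "z": -30, "rx": 0, "ry": 0, "rz": 0, "hand": 255}
    - {"x": -40, "y": 0, "z": -35, "rx": 0, "ry": 0, "rz": 0, "hand": 255}
    - {"x": -82, "y": -1, "z": -35, "rx": 0, "ry": 0, "rz": 0, "hand": 255}
    - {"x": -122, "y": -1, "z": -30, "rx": 0, "ry": 0, "rz": 0, "hand": 255}
    - {"x": -122, "y": -1, "z": -20, "rx": 0, "ry": 0, "rz": 0, "hand": 255}

```text
time: 4.65
eef_pos: [0.5914, 0.0138, 0.125]
ee_rot: [0.002, 0.065, 0.998, -0.001]
contact_force: [0.0, -0.2, 0.5]
grip_width: 0.003
grasp_force: 0.0
```

play_rows:
  rows:
    - {"x": 0, "y": 0, "z": 5, "rx": 0, "ry": 0, "rz": 0, "hand": 255}
    - {"x": 0, "y": 0, "z": 8, "rx": 0, "ry": 0, "rz": 0, "hand": 255}
    - {"x": 0, "y": 0, "z": 10, "rx": 0, "ry": 0, "rz": 0, "hand": 255}
    - {"x": 0, "y": 0, "z": 11, "rx": 0, "ry": 0, "rz": 0, "hand": 255}
    - {"x": 0, "y": 0, "z": 12, "rx": 0, "ry": 0, "rz": 0, "hand": 255}

```text
time: 5.15
eef_pos: [0.5868, 0.0149, 0.114]
ee_rot: [0.0, 0.065, 0.998, 0.0]
contact_force: [-3.7, -0.0, 6.1]
grip_width: 0.003
grasp_force: 3.2
```

play_rows:
  rows:
    - {"x": 0, "y": 0, "z": 2, "rx": 0, "ry": 0, "rz": 0, "hand": 255}
    - {"x": 0, "y": 0, "z": 4, "rx": 0, "ry": 0, "rz": 0, "hand": 255}
    - {"x": 0, "y": 0, "z": 6, "rx": 0, "ry": 0, "rz": 0, "hand": 255}
    - {"x": 0, "y": 0, "z": 8, "rx": 0, "ry": 0, "rz": 0, "hand": 255}
    - {"x": 0, "y": 0, "z": 8, "rx": 0, "ry": 0, "rz": 0, "hand": 255}

```text
time: 5.65
eef_pos: [0.5873, 0.0148, 0.1052]
ee_rot: [-0.0, 0.065, 0.998, 0.0]
contact_force: [0.1, -0.7, 1.1]
grip_width: -0.003
grasp_force: 0.2
```

play_rows:
  rows:
    - {"x": 0, "y": 0, "z": -30, "rx": 0, "ry": 0, "rz": 0, "hand": 255}
    - {"x": 20, "y": 32, "z": -40, "rx": 0, "ry": 0, "rz": 0, "hand": 255}
    - {"x": 40, "y": 64, "z": -40, "rx": 0, "ry": 0, "rz": 0, "hand": 255}
    - {"x": 60, "y": 96, "z": -35, "rx": 0, "ry": 0, "rz": 0, "hand": 255}
    - {"x": 60, "y": 96, "z": -20, "rx": 0, "ry": 0, "rz": 0, "hand": 255}

```text
time: 6.15
eef_pos: [0.5389, 0.1247, 0.126]
ee_rot: [0.0, 0.061, 0.998, 0.002]
contact_force: [0.4, 1.1, -0.5]
grip_width: -0.003
grasp_force: 0.0
```

play_rows:
  rows:
    - {"x": 0, "y": 0, "z": 5, "rx": 0, "ry": 0, "rz": 0, "hand": 255}
    - {"x": 0, "y": 0, "z": 8, "rx": 0, "ry": 0, "rz": 0, "hand": 255}
    - {"x": 0, "y": 0, "z": 10, "rx": 0, "ry": 0, "rz": 0, "hand": 255}
    - {"x": 0, "y": 0, "z": 11, "rx": 0, "ry": 0, "rz": 0, "hand": 255}
    - {"x": 0, "y": 0, "z": 12, "rx": 0, "ry": 0, "rz": 0, "hand": 255}

```text
time: 6.65
eef_pos: [0.5408, 0.1167, 0.1139]
ee_rot: [0.0, 0.066, 0.998, -0.0]
contact_force: [-2.3, -1.1, 5.7]
grip_width: 0.002
grasp_force: 3.4
```

play_rows:
  rows:
    - {"x": 0, "y": 0, "z": 2, "rx": 0, "ry": 0, "rz": 0, "hand": 255}
    - {"x": 0, "y": 0, "z": 4, "rx": 0, "ry": 0, "rz": 0, "hand": 255}
    - {"x": 0, "y": 0, "z": 6, "rx": 0, "ry": 0, "rz": 0, "hand": 255}
    - {"x": 0, "y": 0, "z": 8, "rx": 0, "ry": 0, "rz": 0, "hand": 255}
    - {"x": 0, "y": 0, "z": 8, "rx": 0, "ry": 0, "rz": 0, "hand": 255}

```text
time: 7.15
eef_pos: [0.5401, 0.1176, 0.1051]
ee_rot: [-0.0, 0.065, 0.998, -0.0]
contact_force: [-0.1, 0.1, 1.4]
grip_width: -0.007
grasp_force: 0.4
```

Now the right section: 192 mm along tool -y.

play_rows:
  rows:
    - {"x": 0, "y": 0, "z": -35, "rx": 0, "ry": 0, "rz": 0, "hand": 255}
    - {"x": 0, "y": -48, "z": -40, "rx": 0, "ry": 0, "rz": 0, "hand": 255}
    - {"x": 1, "y": -96, "z": -40, "rx": 0, "ry": 0, "rz": 0, "hand": 255}
    - {"x": 1, "y": -144, "z": -40, "rx": 0, "ry": 0, "rz": 0, "hand": 255}
    - {"x": 1, "y": -192, "z": -40, "rx": 0, "ry": 0, "rz": 0, "hand": 255}

```text
time: 7.65
eef_pos: [0.5138, -0.0742, 0.1454]
ee_rot: [0.0, 0.065, 0.998, 0.0]
contact_force: [1.4, 0.7, -0.1]
grip_width: -0.001
grasp_force: 0.0
```

play_rows:
  rows:
    - {"x": 0, "y": 0, "z": 15, "rx": 0, "ry": 0, "rz": 0, "hand": 255}
    - {"x": 0, "y": 0, "z": 22, "rx": 0, "ry": 0, "rz": 0, "hand": 255}
    - {"x": 0, "y": 0, "z": 28, "rx": 0, "ry": 0, "rz": 0, "hand": 255}
    - {"x": 0, "y": 0, "z": 30, "rx": 0, "ry": 0, "rz": 0, "hand": 255}
    - {"x": 0, "y": 0, "z": 32, "rx": 0, "ry": 0, "rz": 0, "hand": 255}

```text
time: 8.15
eef_pos: [0.5142, -0.0714, 0.1133]
ee_rot: [-0.001, 0.064, 0.998, 0.0]
contact_force: [-3.1, 0.7, 6.0]
grip_width: 0.003
grasp_force: 2.6
```

play_rows:
  rows:
    - {"x": 0, "y": 0, "z": 2, "rx": 0, "ry": 0, "rz": 0, "hand": 255}
    - {"x": 0, "y": 0, "z": 4, "rx": 0, "ry": 0, "rz": 0, "hand": 255}
    - {"x": 0, "y": 0, "z": 6, "rx": 0, "ry": 0, "rz": 0, "hand": 255}
    - {"x": 0, "y": 0, "z": 8, "rx": 0, "ry": 0, "rz": 0, "hand": 255}
    - {"x": 0, "y": 0, "z": 8, "rx": 0, "ry": 0, "rz": 0, "hand": 255}

```text
time: 8.65
eef_pos: [0.5145, -0.0723, 0.1051]
ee_rot: [0.0, 0.065, 0.998, 0.0]
contact_force: [-0.4, 0.5, 0.1]
grip_width: -0.0
grasp_force: 0.0
```

play_rows:
  rows:
    - {"x": 0, "y": 0, "z": -35, "rx": 0, "ry": 0, "rz": 0, "hand": 255}
    - {"x": 0, "y": 0, "z": -80, "rx": 0, "ry": 0, "rz": 0, "hand": 255}
    - {"x": 13, "y": 48, "z": -125, "rx": 0, "ry": 0, "rz": 0, "hand": 255}
    - {"x": 26, "y": 96, "z": -150, "rx": 0, "ry": 0, "rz": 0, "hand": 255}
    - {"x": 26, "y": 96, "z": -150, "rx": 0, "ry": 0, "rz": 0, "hand": 255}

```text
time: 9.15
eef_pos: [0.5014, 0.0301, 0.258]
ee_rot: [0.002, 0.063, 0.998, 0.001]
contact_force: [0.4, -0.2, -0.5]
grip_width: -0.0
grasp_force: 0.0
```

Run:
```python
from h import *
import cv2
k=viewer.calibration('wrist');a=viewer.grab_frame('wrist');b=viewer.grab_frame('top');c=viewer.grab_frame('scene')
f=lambda im,x,y:cv2.resize(im[y:y+150,x:x+200,::-1],(400,300),interpolation=cv2.INTER_CUBIC)
cv2.imwrite('pics/end.png',np.vstack([np.hstack([f(a,150,100),f(b,150,140)]),np.hstack([f(c,200,130),f(cv2.imread('pics/scene0.png')[:,:,::-1],200,130)])]))
print(get_state()['eef_pos'],proj(k,world((.5268,.0232,-.137),LID)).round())
```

```text
[0.5012335  0.02757183 0.25597903] [[334. 258.]
 [161. 257.]
 [148. 136.]
 [349. 138.]]
```

View pics/end.png

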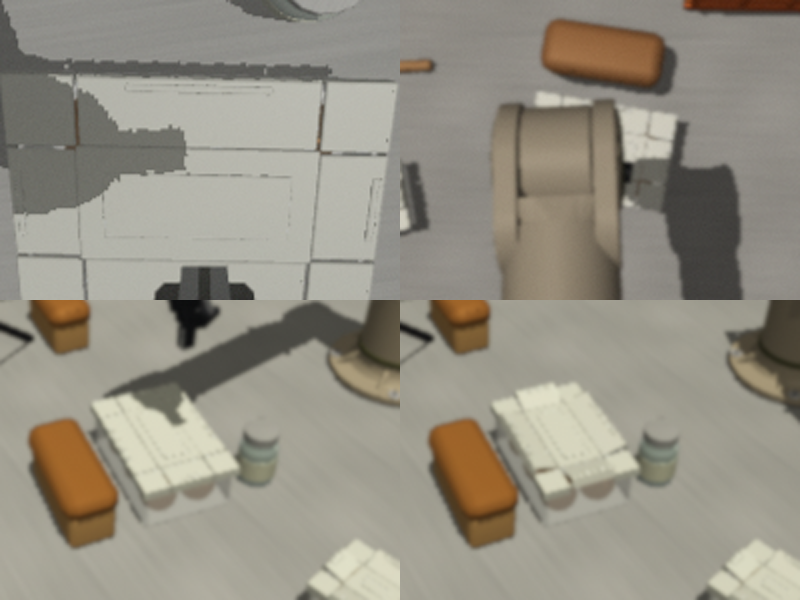

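The after-view (lower left) shows the lid flat on all four sides, where the before-view (lower right) had raised sections. The box, loaf and jar have not moved, and the small box's lid is still open.

```bash
python3 -c "
from rig import bot
print(bot.job_done())"
```

```text
the job is handed in; nothing more can be done
None
```

All four rim sections of the larger box (front, back, left, right) are pressed shut and level in the final pictures. The box, the loaf behind it and the jar stayed put, the smaller box's lid is still open, and I handed the job in at about 9.3 s.

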